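# Unlock the rainwater filter insert and hold its screen up to the phone camera

## Robot

A 6-joint arm with a two-finger parallel gripper is mounted at the origin on the work surface. World frame = base frame: x ahead of the robot, y to its left, z up, the work surface at z = 0. Lengths are in m, angles in rad, forces in N, time in s.
With the tool pointing down it reaches from about 0.2 to 0.875 m from the base axis. Payload 3.4 kg.
Tool frame: the origin (TCP) lies at the very end of the fingers, on their centre line; the grasp point (between the pads) lies 19 mm behind it; z points along the fingers, y is the line along which they close (so a half turn about z gives the same grasp; the last joint's range is limited). The gripper opens to 94 mm and grips with 3 to 60 N. Pads are 16 mm wide; open, the fingers measure 119 mm over their backs; the gripper's body (75 mm by 177 mm) begins 78 mm behind the grasp point.
Start: joints at [1.149, 0.276, 1.505, -0, 1.361, -0.121], TCP at [0.17, 0.549, 0.205] pointing down, gripper open.
Joint ranges: [-2.89, 2.89], [-0.75, 2.08], [0.22, 2.7], [-1.18, 4.32], [0.11, 2.71], [-2.7, 2.7]. Speed limits (rad/s): [2.57, 2.57, 3.14, 3.14, 3.14, 3.14].

## Interface

Orientations are given as a rotation vector (axis times angle).
In Python, from plant import robot gives the robot as it stands.
- The arm moves only by the shell command python3 -m jog 'ROWS' [OPENING]. ROWS is JSON, a list of rows, each a list of 2 entries, a list of its own where there are three numbers: the shift along the tool's x, y, z each as a share of 0.02 m, from -1 to 1, then the turn, a rotation vector about the tool's x, y, z each as a share of 6 degrees, from -1 to 1. In form: [[[dx, dy, dz], [ax, ay, az]], ...]. A call has 1 to 20 rows; each row shifts and turns the commanded pose from where the row before left it, along the tool's axes as they then stand; what a row does not reach is not made up. A row lasts 1/12 s, in which the tool goes at most 41.7 mm and 7.16 degrees, less where a joint would pass 70% of its speed; a pose out of reach is approached as far as the arm can. A call with a number of a shift or a turn outside -1 to 1 is refused whole. A call with a gripper value outside its range is refused whole. OPENING is the closure, from -1 (fully open) to 1 (shut), set as the call begins (- or left out, the last holds). The fingers move at their own pace and stop on an object; the grip force is fixed at half the most. Time passes only in rows, so rows that do not move let the fingers close. It gives the time, the measured TCP pose, the force, the opening and the grip force at its end, in the units of the state.
- robot.get_state(): the state, without advancing time (a new reading comes with each control period).
- robot.camera(name): name is "side" or "top"; returns a dict with "pixels" (420x560x3 uint8, blue, green, red), "mtx" (3x3 intrinsics, pixels), "dist_coeffs" ([k1, k2, p1, p2, k3] as OpenCV has them; the pictures are not rectified), "R" (3x3) and "t" (3): a world point X has camera coordinates R X + t. Camera axes: x right, y down, z forward; pixel columns grow to the right and rows downward; lengths in m; the calibration is good to about 2 mm. A picture is of the moment at which its call begins. There is no depth.
- robot.finish_job(): hands the job in; it is judged then, once.
Trained networks look in a picture, given as the dict that the camera call returned (one of the last four; its "shot" number tells which), for a name from the list of things; names that differ only in an ending like _2 or _b are one class to them, and where a whole thing is asked for, a point or a joint stands for the part that bears it (a point fixed in the world has none). Each returns a list of dicts, best first, with "confidence" (0 to 1); they miss things now and then, are a little off and sometimes report something else, mostly with a low value. They report only what shows in the picture. A call takes as long as a camera call. They do not tell look-alikes from the thing itself.
- robot.find_in(picture, target): "bbox" ([left, top, width, height] in pixels, round what is visible of it).
- robot.tip_of(picture, target): "pixel" ([column, row] in pixels: a listed point, or the origin of a listed thing).
The state is a dict: "t": time; "joints": joint angles; "joint_velocities": joint speeds; "joint_torque": joint torques, N m; "tcp_pos": TCP position; "tcp_rot": TCP orientation; "force": force on the tool from outside, world axes, zero at the start; "wrist_torque": the same for the moment, N m; "grip_width": opening from 0.0 (shut) to 1.0 (fully open); "finger_force": force on a finger pad.
Only numpy, scipy, OpenCV 4.12 (cv2) and the standard library are available. Lean on these libraries where they do the work, as an engineer would, in place of code of your own. Each camera call takes 0.05 s, during which the arm holds its last target. There are 200 camera calls.

## Task

Unlock the rainwater filter on the board by turning its bar-handled insert anticlockwise (seen from above) as far as it goes, about a quarter turn, lift the insert straight out, and show its flat metal screen to the phone on the stand: upright, 12 cm in front of the camera lens, the middle of the screen level with and centred on the lens, one flat side squarely facing it. Finish while still holding it there in the air, steady. Do not touch the phone or its stand, and leave everything else on the board where it lies.

Things in the scene. Friction and masses are not known exactly. Their poses are not given: they have to be found in the camera images.
- housing: Rainwater filter housing, grey plastic, screwed to the board (fixed): base plate 110 x 100 x 8 mm, round open-topped pot 84 mm in diameter, 90 mm high, bore 73 mm. Two pipe stubs stick out along its +x and -x axes to 75 mm from its axis, 35 mm above the board. Origin: on the pot's axis, at the board; z up.
- rim (a point): Centre of the housing's rim, 90 mm above its origin. Two tabs inside, on the line of the stubs, lock the insert: bar 0 to 0.25 rad anticlockwise of that line at the start; it turns anticlockwise (from above) with little friction, is free to lift from about 0.85 rad, hard stop at 1.42 rad from the line. Clockwise a stop comes just past the line. Play: 3 mm sideways, 4 mm up.
- filter: The bayonet filter insert, one loose white plastic part with a steel screen, about 0.14 kg. Origin: on its axis, at the underside of its 80 mm, 7 mm thick flange, which rests on the housing's rim; z up. Below hang a 48 mm neck to -20 mm with two lugs along x (33 mm from the axis), and the flat screen. Must rise 80 mm to come out.
- bar (a point): On the insert's upright grip bar, on the axis, 30 mm above the insert's origin (a good height to grip). The bar is 56 mm long along the insert's x, 13 mm thick along its y, from 7 to 37 mm above the origin; axes as the insert's.
- screen_mid (a point): Middle of the insert's flat rectangular steel screen: on the axis, 46 mm below the insert's origin. The screen is 44 mm wide along x, 5 mm thick along y, from 18 to 74 mm below the origin, in the same plane as the bar; its two flat sides (normals +y, -y) are alike. Axes as the insert's.
- stand: Fixed phone stand: round dark steel foot 110 mm in diameter, 12 mm high, with a post. Origin under the foot's centre. Its -x axis is the way the phone's camera looks; z up.
- lens (a point): The phone camera's lens, on the front (-x side) of the upright phone with an aluminium back, 23 mm in front of the post's axis. The phone is 72 mm wide and 118 mm tall, its top 28 mm above the lens. The lens is 160 to 210 mm above the board, as the stand happens to be set. Axes as the stand's: it looks along -x.
- view (a point): Where the middle of the screen is to be held: the point in the air 120 mm straight in front of the lens, at the lens's height. Axes as the stand's; -x points away from the lens.
- seed_box: Bystander, loose: clear plastic seed box with a white clip-on lid, 174 x 118 x 60 mm; origin under its centre.
- padlock: Bystander, loose: small padlock lying flat, steel body 36 x 40 x 16 mm with an open steel shackle reaching 62 mm along +x; origin under the centre of its body.
- rake: Bystander, loose: bamboo-handled hand rake lying flat, 290 mm long along its x, head 84 mm wide at +x, up to 33 mm high; origin under it, about half way along.
- pots: Bystander, loose: two nested white plastic pots, 96 mm in diameter, 106 mm high; origin under the centre.
- dibber: Bystander, loose: wooden dibber with a steel point, lying flat, 210 mm long along its x, 24 mm thick; origin under it, about half way along.
- jar: Bystander, loose: lidded glass jar, 68 mm in diameter, 100 mm high; origin under the centre.
Mind the look-alikes: they are no part of the job. Leave any blue look-alike of the filter alone. What is shaped like the stand but red is not meant.

How it is judged:
By the outcome, as a careful person would: the job done as asked, in the order asked, and still so for the second after the job is handed in, while the arm keeps its last pose, push and grip.
It also fails if it takes over 38 s, if anything falls off the work surface, if the arm or the gripper's body presses on something with over 40 N, if the wrist force passes 120 N, or if a joint passes its speed limit or range.

## Working session

There is one attempt and no reset: what is moved stays moved. The work goes in short steps, Python scripts to look and compute and a shell command to move; the robot and the scene stay as the last step left them, time stands still between calls to the robot, and variables do not carry over. Pictures are saved under pics/ and viewed, at most 10 in all, crops included, and the job is handed in when it is done.

```bash
mkdir -p pics; ls; cat > h.py <<'E'
import numpy as np, cv2
from plant import robot
def px2ray(p,uv):
    n=cv2.undistortPoints(np.array([[uv]],float),np.array(p["mtx"]),np.array(p["dist_coeffs"]))[0,0]
    R=np.array(p["R"]);t=np.array(p["t"]).ravel()
    d=R.T@np.array([n[0],n[1],1.]); return -R.T@t, d/np.linalg.norm(d)
def tri(obs):
    A=np.zeros((3,3));b=np.zeros(3)
    for p,uv in obs:
        c,d=px2ray(p,uv);M=np.eye(3)-np.outer(d,d);A+=M;b+=M@c
    X=np.linalg.solve(A,b)
    res=[float(np.linalg.norm((np.eye(3)-np.outer(d,d))@(X-c))) for c,d in (px2ray(*o) for o in obs)]
    return X,res
def atz(p,uv,z):
    c,d=px2ray(p,uv);return c+d*(z-c[2])/d[2]
def proj(p,X):
    r,_=cv2.Rodrigues(np.array(p["R"]));return cv2.projectPoints(np.array(X,float).reshape(-1,1,3),r,np.array(p["t"],float),np.array(p["mtx"]),np.array(p["dist_coeffs"]))[0][:,0]
E
python3 - <<'E'
from h import *
np.set_printoptions(precision=3,suppress=True)
P={}
for c in("top","side"):
    p=P[c]=robot.camera(c);cv2.imwrite(f"pics/{c}0.png",p["pixels"])
    C=-np.array(p["R"]).T@np.array(p["t"]).ravel();print(c,C)
    for n in("filter","housing","stand"):print(n,[(b["bbox"],round(b["confidence"],2)) for b in robot.find_in(p,n)])
    for n in("filter","rim","bar","lens","stand","view","housing"):print(n,[(np.round(b["pixel"],1).tolist(),round(b["confidence"],2)) for b in robot.tip_of(p,n)])
print(robot.get_state())
E
```

```text
pics
top [0.399 0.031 1.379]
filter [([364.2, 195.9, 28.3, 26.1], 0.73), ([412.1, 210.4, 33.0, 26.7], 0.69)]
housing []
stand [([188.1, 140.0, 40.8, 37.6], 0.93), ([130.6, 124.3, 42.4, 34.0], 0.56)]
filter [([430.7, 223.5], 0.92), ([377.5, 211.2], 0.77)]
rim [([379.1, 206.4], 0.74)]
bar [([433.5, 223.4], 0.73), ([379.8, 204.7], 0.56)]
lens [([201.4, 153.8], 0.74), ([148.2, 134.1], 0.6)]
stand [([158.2, 143.9], 0.75), ([211.4, 158.0], 0.74)]
view []
housing [([371.4, 212.4], 0.76), ([298.4, 149.5], 0.44)]
side [0.444 0.866 0.974]
filter [([275.4, 139.5, 30.1, 22.2], 0.8)]
housing [([261.4, 159.4, 53.2, 32.8], 0.83)]
stand [([167.8, 241.1, 51.3, 93.8], 0.92), ([115.5, 307.0, 54.3, 94.0], 0.8)]
filter [([289.5, 154.7], 0.95), ([307.9, 126.5], 0.84)]
rim [([287.9, 148.7], 0.79)]
bar [([290.1, 143.6], 0.79), ([310.8, 118.1], 0.61)]
lens [([195.2, 256.2], 0.87), ([141.0, 334.7], 0.71)]
stand [([192.0, 316.7], 0.69), ([146.3, 373.8], 0.56)]
view [([196.2, 260.5], 0.66)]
housing [([289.3, 176.3], 0.67)]
{'t': 1.1, 'joints': array([ 1.149,  0.276,  1.505,  0.   ,  1.361, -0.121]), 'joint_velocities': array([-0.001,  0.   , -0.001,  0.   , -0.001,  0.001]), 'joint_torque': array([  0.001, -40.448, -23.75 ,   0.07 ,   0.025,  -0.   ]), 'tcp_pos': array([0.17 , 0.549, 0.205]), 'tcp_rot': array([-0.471, -3.106, -0.   ]), 'force': array([-0.512,  0.165,  0.695]), 'wrist_torque': array([-0.023,  0.02 ,  0.006]), 'finger_force': 0.0, 'grip_width': 1.002528028900853}
```

View both.

View pics/top0.png

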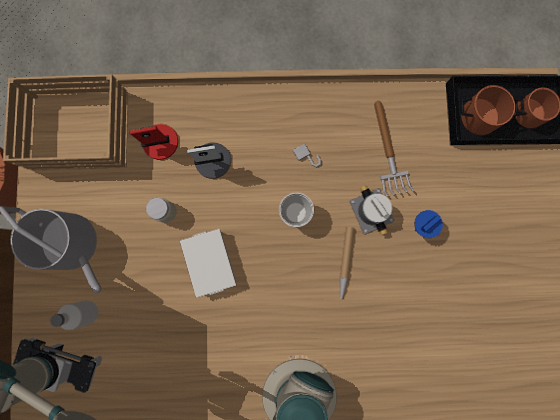

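View pics/side0.png

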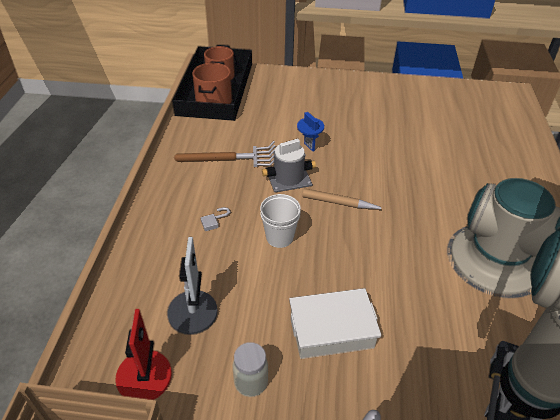

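```bash
python3 - <<'E'
from h import *
np.set_printoptions(precision=4,suppress=True)
t=robot.camera("top");s=robot.camera("side")
D=dict(rim=([379.1,206.4],[287.9,148.7]),bar=([379.8,204.7],[290.1,143.6]),filter=([377.5,211.2],[289.5,154.7]),housing=([371.4,212.4],[289.3,176.3]),lens=([201.4,153.8],[195.2,256.2]),stand=([211.4,158],[192,316.7]))
for k,(a,b) in D.items():print(k,*tri([(t,a),(s,b)]))
print(proj(t,[[0,0,0],[.4,0,0],[.4,-.2,0]]))
def crop(p,x,y,w,h,k):return cv2.resize(p["pixels"][y:y+h,x:x+w],None,fx=k,fy=k,interpolation=cv2.INTER_CUBIC)
A=crop(t,345,180,60,60,5);B=crop(t,180,130,60,60,5);C=crop(s,258,130,60,60,5);E=crop(s,165,235,60,100,3)
E=cv2.copyMakeBorder(E,0,0,0,120,0)[:300]
cv2.imwrite("pics/crop1.png",np.vstack([np.hstack([A,B]),np.hstack([C,E])]))
E
```

```text
rim [ 0.5356 -0.2334  0.0986] [0.0003349605045652347, 0.00033496050456534613]
bar [ 0.534  -0.2313  0.1187] [0.004391518873874242, 0.004391518873874454]
filter [ 0.5273 -0.2324  0.0789] [0.0028910083860337536, 0.002891008386033994]
housing [ 0.5284 -0.229   0.0041] [9.309404548324831e-05, 9.309404548345965e-05]
lens [0.6708 0.2438 0.1966] [0.002139790320228353, 0.0021397903202281616]
stand [ 0.7009  0.2499 -0.0085] [0.005618186592863676, 0.005618186592863502]
[[299.0727 396.3374]
 [295.8509 257.3761]
 [363.1988 255.8082]]
```

View pics/crop1.png

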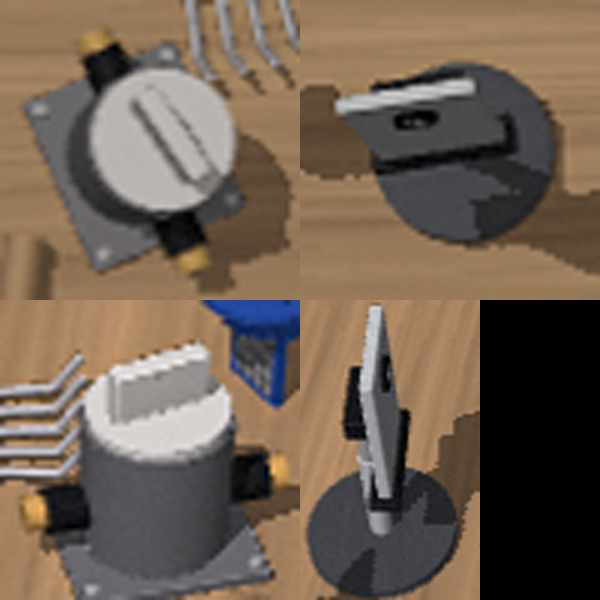

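White insert in the grey housing is at top (377,207) / side (289,150). The look-alike is the blue one at top (429,223) / side (310,125). The dark stand is at top (211,158) / side (192,310), and the red one at top (158,143) / side (141,370) isn't meant. The close crop confirms the white bar is about 0.2 rad anticlockwise of the stubs, and the lens on the dark stand faces the robot (crop at (415,120)).

```bash
python3 - <<'E'
from h import *
np.set_printoptions(precision=4,suppress=True)
t=robot.camera("top");s=robot.camera("side")
f=lambda x,y,x0,y0,k:(x0+(x+.5)/k-.5,y0+(y+.5)/k-.5)
def ang(a,b):d=(a-b);return np.degrees(np.arctan2(d[1],d[0])),np.linalg.norm(d[:2])
T=lambda x,y:f(x,y,345,180,5)
print("stubs",ang(atz(t,T(97,42),.035),atz(t,T(192,258),.035)),(atz(t,T(97,42),.035)+atz(t,T(192,258),.035))/2)
print("bar",ang(atz(t,T(145,90),.127),atz(t,T(210,188),.127)),ang(atz(t,T(135,103),.127),atz(t,T(192,182),.127)))
S=lambda x,y:f(x,y-300,258,130,5)
print("bar side",ang(atz(s,S(207,347),.127),atz(s,S(112,372),.127)))
print("flange c",atz(t,T(163,138),.0935))
T2=lambda x,y:f(x-300,y,180,130,5)
S2=lambda x,y:f(x-300,y-300,165,235,3)
L,r=tri([(t,T2(415,120)),(s,S2(385,372))]);print("lens",L,r)
g=t["pixels"][130:190,180:240].max(2)>165; g[:13]&=True
ys,xs=np.nonzero(t["pixels"][135:160,182:220].min(2)>150);print(len(xs))
r=cv2.minAreaRect(np.float32(np.c_[xs+182,ys+135]));bp=cv2.boxPoints(r);print(bp)
vx,vy,x0,y0=cv2.fitLine(np.float32(np.c_[xs+182,ys+135]),cv2.DIST_HUBER,0,.01,.01).ravel()
print("phone",ang(atz(t,(x0-12*vx,y0-12*vy),.22),atz(t,(x0+12*vx,y0+12*vy),.22)))
print("foot",atz(t,T2(463,152),.012), "w",ang(atz(t,T2(338,105),.222),atz(t,T2(476,87),.222)))
print(proj(t,L),proj(s,L))
E
```

```text
stubs (np.float64(21.477488325505416), np.float64(0.13777553503177561)) [ 0.5339 -0.2296  0.035 ]
bar (np.float64(31.404052175748895), np.float64(0.06386914308091082)) (np.float64(33.7329850275924), np.float64(0.052878995895871986))
bar side (np.float64(-149.487782736713), np.float64(0.055435786932669574))
flange c [ 0.5343 -0.229   0.0935]
lens [0.675  0.2426 0.1865] [0.0007165901441616596, 0.0007165901441616532]
74
[[186.7568 149.5406]
 [213.6757 145.0541]
 [214.1081 147.6487]
 [187.1892 152.1352]]
phone (np.float64(97.69798814622915), np.float64(0.061320410522739906))
foot [0.696  0.2447 0.012 ] w (np.float64(96.30015027331726), np.float64(0.0710202543983017))
[[202.6272 153.8731]] [[192.6376 258.5924]]
```

```bash
python3 -m jog '[[[-0.9,-1,0],[0,0,0]],[[-0.9,-1,0],[0,0,0]],[[-0.9,-1,0],[0,0,0]],[[-0.9,-1,0],[0,0,0]],[[-0.9,-1,0],[0,0,0]],[[-0.9,-1,0],[0,0,0]],[[-0.9,-1,0],[0,0,0]],[[-0.9,-1,0],[0,0,0]],[[-0.9,-1,0],[0,0,0]],[[-0.9,-1,0],[0,0,0]],[[-0.9,-1,0],[0,0,0]],[[-0.9,-1,0],[0,0,0]],[[-0.9,-1,0],[0,0,0]],[[-0.9,-1,0],[0,0,0]],[[-0.9,-1,0],[0,0,0]],[[-0.9,-1,0],[0,0,0]],[[-0.9,-1,0],[0,0,0]],[[-0.9,-1,0],[0,0,0]],[[-0.9,-1,0],[0,0,0]],[[-0.9,-1,0],[0,0,0]]]' -1
```

```text
t: 2.97
tcp_pos: [0.3961, 0.0592, 0.2057]
tcp_rot: [0.471, 3.105, 0.0]
force: [0.6, -0.3, -0.5]
grip_width: 0.999
finger_force: 0.0
```

```bash
python3 -m jog '[[[-0.9,-0.98,0],[0,0,0]],[[-0.9,-0.98,0],[0,0,0]],[[-0.9,-0.98,0],[0,0,0]],[[-0.9,-0.98,0],[0,0,0]],[[-0.9,-0.98,0],[0,0,0]],[[-0.9,-0.98,0],[0,0,0]],[[-0.9,-0.98,0],[0,0,0]],[[-0.9,-0.98,0],[0,0,0]],[[-0.9,-0.98,0],[0,0,0]],[[-0.9,-0.98,0],[0,0,0]],[[-0.9,-0.98,0],[0,0,0]],[[-0.9,-0.98,0],[0,0,0]],[[0,0,0],[0,0,1]],[[0,0,0],[0,0,1]],[[0,0,0],[0,0,1]],[[0,0,0],[0,0,1]],[[0,0,0],[0,0,1]],[[0,0,0],[0,0,1]],[[0,0,0],[0,0,1]],[[0,0,0],[0,0,1]]]'
python3 -m jog '[[[0,0,0],[0,0,1]],[[0,0,0],[0,0,1]],[[0,0,0],[0,0,1]],[[0,0,0],[0,0,1]],[[0,0,0],[0,0,1]],[[0,0,0],[0,0,1]],[[0,0,0],[0,0,1]],[[0,0,0],[0,0,1]],[[0,0,0],[0,0,1]],[[0,0,0],[0,0,1]],[[0,0,0],[0,0,1]],[[0,0,0],[0,0,1]],[[0,0,0],[0,0,1]],[[0,0,0],[0,0,0.9]],[[0,0,0],[0,0,0]]]'
cat > st.py <<'E'
from h import *
from scipy.spatial.transform import Rotation as R
s=robot.get_state();m=R.from_rotvec(s["tcp_rot"]).as_matrix()
def yaw():return np.degrees(np.arctan2(m[1,0],m[0,0]))
def rows(target):return np.round(m.T@(np.array(target)-s["tcp_pos"])/.02,2)
print("t",s["t"],"tcp",np.round(s["tcp_pos"],4),"xang",round(yaw(),2),"zt",np.round(m[:,2],3),"F",np.round(s["force"],1),"tau",np.round(s["wrist_torque"],2),"q6",s["joints"][5],"grip",round(s["grip_width"],3),round(s["finger_force"],1))
E
python3 -c "
from st import *
print(rows([.534,-.230,.101]))"
```

```text
t: 4.63
tcp_pos: [0.5323, -0.2282, 0.2054]
tcp_rot: [-1.7, -2.642, -0.0]
force: [0.5, 0.3, -0.0]
grip_width: 1.001
finger_force: 0.0
t: 5.88
tcp_pos: [0.5323, -0.2281, 0.2054]
tcp_rot: [-3.025, -0.847, -0.0]
force: [0.6, 0.4, -0.1]
grip_width: 0.996
finger_force: 0.0
t 5.8833 tcp [ 0.5323 -0.2281  0.2054] xang 31.28 zt [ 0.  0. -1.] F [ 0.6  0.4 -0.1] tau [-0.04  0.14  0.03] q6 0.4997756905906886 grip 0.996 0.0
[0.02 0.12 5.22]
```

```bash
python3 -m jog '[[[0,0.12,1],[0,0,0]],[[0,0,1],[0,0,0]],[[0,0,1],[0,0,0]],[[0,0,1],[0,0,0]],[[0,0,0.6],[0,0,0]],[[0,0,0.5],[0,0,0]],[[0,0,0],[0,0,0]]]'
python3 - <<'E'
from st import *
t=robot.camera("top");sd=robot.camera("side")
c=lambda p,x,y:cv2.resize(p["pixels"][y:y+80,x:x+80],None,fx=5,fy=5,interpolation=cv2.INTER_CUBIC)
cv2.imwrite("pics/g1.png",np.hstack([c(t,335,165),c(sd,250,100)]))
E
```

```text
t: 6.47
tcp_pos: [0.5323, -0.2295, 0.1014]
tcp_rot: [-3.021, -0.851, 0.004]
force: [-0.1, 0.1, 0.4]
grip_width: 1.006
finger_force: 0.0
t 6.4667 tcp [ 0.5323 -0.2295  0.1014] xang 31.45 zt [-0.004  0.002 -1.   ] F [-0.1  0.1  0.4] tau [-0.01  0.16  0.03] q6 0.49472646311309176 grip 1.006 0.0
```

View pics/g1.png

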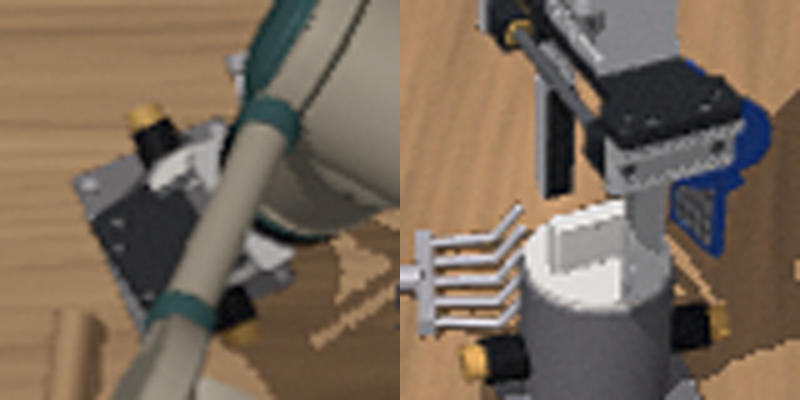

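The fingers straddle the white bar: the near finger is at side crop (645,230), in front of the bar at (590,235). Closing now.

```bash
python3 -m jog '[[[0,0,0],[0,0,0]],[[0,0,0],[0,0,0]],[[0,0,0],[0,0,0]],[[0,0,0],[0,0,0]],[[0,0,0],[0,0,0]],[[0,0,0],[0,0,0]],[[0,0,0],[0,0,0]],[[0,0,0],[0,0,0]],[[0,0,0],[0,0,0]],[[0,0,0],[0,0,0]],[[0,0,0],[0,0,0]],[[0,0,0],[0,0,0]]]' 1
python3 -c "import st"
```

```text
t: 7.57
tcp_pos: [0.5335, -0.2302, 0.1034]
tcp_rot: [-3.025, -0.849, -0.0]
force: [0.3, 0.1, -0.5]
grip_width: 0.186
finger_force: 0.9
t 7.5667 tcp [ 0.5335 -0.2302  0.1034] xang 31.36 zt [-0.  0. -1.] F [ 0.3  0.1 -0.5] tau [0.19 0.3  0.02] q6 0.49632095854292496 grip 0.186 0.9
```

```bash
python3 -m jog '[[[0,0,0],[0,0,0]],[[0,0,0],[0,0,0]],[[0,0,0],[0,0,0]],[[0,0,0],[0,0,0]],[[0,0,0],[0,0,0]],[[0,0,0],[0,0,0]]]'
python3 -c "import st"
python3 -m jog '[[[0,0,0],[0,0,-0.5]],[[0,0,0],[0,0,-1]],[[0,0,0],[0,0,-1]],[[0,0,0],[0,0,-1]],[[0,0,0],[0,0,-1]],[[0,0,0],[0,0,-1]],[[0,0,0],[0,0,-1]],[[0,0,0],[0,0,-1]],[[0,0,0],[0,0,-1]],[[0,0,0],[0,0,-1]],[[0,0,0],[0,0,-0.5]],[[0,0,0],[0,0,0]]]'
python3 -c "import st"
```

```text
t: 8.07
tcp_pos: [0.5335, -0.2301, 0.1034]
tcp_rot: [-3.024, -0.849, 0.0]
force: [0.1, 1.6, 1.1]
grip_width: 0.136
finger_force: 30.0
t 8.0667 tcp [ 0.5335 -0.2301  0.1034] xang 31.36 zt [-0.  0. -1.] F [0.1 1.6 1.1] tau [ 0.11  0.23 -0.05] q6 0.4963185187072052 grip 0.136 30.0
t: 9.07
tcp_pos: [0.5336, -0.2302, 0.1034]
tcp_rot: [2.194, 2.249, -0.0]
force: [-0.4, 1.2, -1.0]
grip_width: 0.141
finger_force: 30.0
t 9.0667 tcp [ 0.5336 -0.2302  0.1034] xang 91.41 zt [ 0. -0. -1.] F [-0.4  1.2 -1. ] tau [0.04 0.1  0.02] q6 -0.551683605972813 grip 0.141 30.0
```

Gripped and turned 60° freely; now nudge to the hard stop (expected about 100–103°).

```bash
python3 -m jog '[[[0,0,0],[0,0,-0.5]],[[0,0,0],[0,0,-0.5]],[[0,0,0],[0,0,-0.5]],[[0,0,0],[0,0,0]]]';python3 -c "import st"
python3 -m jog '[[[0,0,0],[0,0,-0.2]],[[0,0,0],[0,0,-0.2]],[[0,0,0],[0,0,0]]]';python3 -c "import st"
```

```text
t: 9.4
tcp_pos: [0.533, -0.23, 0.1034]
tcp_rot: [-2.012, -2.412, 0.001]
force: [-1.7, 1.2, 0.5]
grip_width: 0.134
finger_force: 30.0
t 9.4 tcp [ 0.533  -0.23    0.1034] xang 100.33 zt [-0.001  0.    -1.   ] F [-1.7  1.2  0.5] tau [0.12 0.32 0.03] q6 -0.7073562090996895 grip 0.134 30.0
t: 9.65
tcp_pos: [0.5331, -0.2301, 0.1034]
tcp_rot: [-1.96, -2.454, 0.001]
force: [-2.0, 0.1, 1.8]
grip_width: 0.138
finger_force: 30.0
t 9.65 tcp [ 0.5331 -0.2301  0.1034] xang 102.77 zt [-0.001  0.    -1.   ] F [-2.   0.1  1.8] tau [0.02 0.57 0.  ] q6 -0.749946936706791 grip 0.138 30.0
```

```bash
python3 -m jog '[[[0,0,0],[0,0,-0.2]],[[0,0,0],[0,0,0]]]';python3 -c "import st"
python3 -m jog '[[[0,0,0],[0,0,-0.2]],[[0,0,0],[0,0,0]]]';python3 -c "import st"
python3 -m jog '[[[0,0,0],[0,0,-0.2]],[[0,0,0],[0,0,0]]]';python3 -c "import st"
```

```text
t: 9.82
tcp_pos: [0.5327, -0.2303, 0.1034]
tcp_rot: [-1.933, -2.475, 0.002]
force: [-3.7, 0.5, 2.3]
grip_width: 0.134
finger_force: 30.0
t 9.8167 tcp [ 0.5327 -0.2303  0.1034] xang 104.0 zt [-0.002 -0.    -1.   ] F [-3.7  0.5  2.3] tau [-0.11  0.84 -0.12] q6 -0.7712588342278023 grip 0.134 30.0
t: 9.98
tcp_pos: [0.5326, -0.2304, 0.1035]
tcp_rot: [-1.907, -2.495, 0.002]
force: [-5.3, -0.0, 2.6]
grip_width: 0.132
finger_force: 30.2
t 9.9833 tcp [ 0.5326 -0.2304  0.1035] xang 105.2 zt [-0.002 -0.    -1.   ] F [-5.3 -0.   2.6] tau [-0.19  1.08 -0.42] q6 -0.7922466553437472 grip 0.132 30.2
t: 10.15
tcp_pos: [0.5326, -0.2304, 0.1035]
tcp_rot: [-1.882, -2.514, 0.002]
force: [-5.2, -1.0, 3.8]
grip_width: 0.137
finger_force: 30.6
t 10.15 tcp [ 0.5326 -0.2304  0.1035] xang 106.37 zt [-0.002 -0.    -1.   ] F [-5.2 -1.   3.8] tau [-0.25  1.11 -0.6 ] q6 -0.8128677368451656 grip 0.137 30.6
```

```bash
python3 -m jog '[[[0,0,0],[0,0,0.4]],[[0,0,0],[0,0,0]],[[0,0,-0.3],[0,0,0]],[[0,0,-0.5],[0,0,0]],[[0,0,-0.5],[0,0,0]]]';python3 -c "import st"
python3 -m jog '[[[0,0,-0.5],[0,0,0]],[[0,0,-0.5],[0,0,0]],[[0,0,-0.5],[0,0,0]],[[0,0,-0.5],[0,0,0]],[[0,0,-0.5],[0,0,0]],[[0,0,-0.5],[0,0,0]],[[0,0,-0.5],[0,0,0]],[[0,0,-1],[0,0,0]],[[0,0,-1],[0,0,0]],[[0,0,-1],[0,0,0]],[[0,0,-1],[0,0,0]],[[0,0,0],[0,0,0]]]';python3 - <<'E'
from st import *
print(rows([.673-.119,.243-.0155,.28]))
t=robot.camera("top");sd=robot.camera("side")
c=lambda p,x,y:cv2.resize(p["pixels"][y:y+100,x:x+100],None,fx=4,fy=4,interpolation=cv2.INTER_CUBIC)
cv2.imwrite("pics/g2.png",np.hstack([c(t,335,155),c(sd,240,80)]))
E
```

```text
t: 10.57
tcp_pos: [0.5351, -0.2302, 0.1302]
tcp_rot: [1.933, 2.474, 0.003]
force: [-0.0, -0.1, -0.8]
grip_width: 0.133
finger_force: 30.0
t 10.5667 tcp [ 0.5351 -0.2302  0.1302] xang 104.01 zt [ 0.003  0.    -1.   ] F [-0.  -0.1 -0.8] tau [-0.09  0.12 -0.02] q6 -0.7717186378732099 grip 0.133 30.0
t: 11.57
tcp_pos: [0.5355, -0.2313, 0.2842]
tcp_rot: [1.93, 2.468, 0.002]
force: [0.0, -0.4, -0.6]
grip_width: 0.134
finger_force: 30.0
t 11.5667 tcp [ 0.5355 -0.2313  0.2842] xang 103.96 zt [ 0.007 -0.004 -1.   ] F [ 0.  -0.4 -0.6] tau [-0.12 -0.01 -0.01] q6 -0.77079720036102 grip 0.134 30.0
[22.04  6.43  0.12]
```

View pics/g2.png

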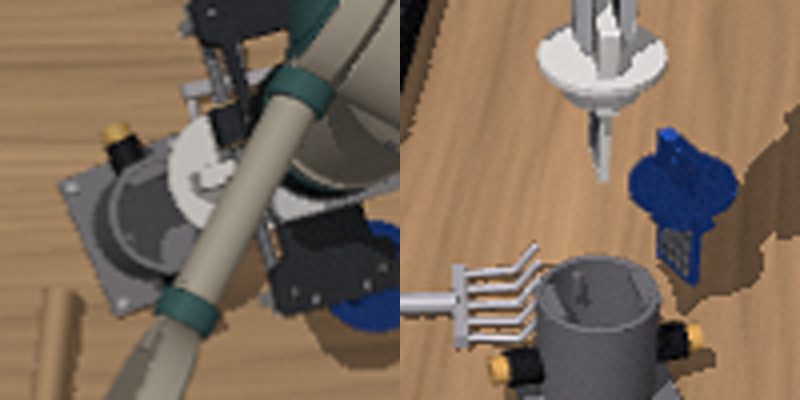

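The insert is out: the screen hangs free at side crop (600,150) and the housing at (600,310) is empty. Next, carry it to the view point.

```bash
python3 -m jog '[[[0.5,0.15,0],[0,0,0]],[[0.9,0.27,0],[0,0,0]],[[0.9,0.27,0],[0,0,0]],[[0.9,0.27,0],[0,0,0]],[[0.9,0.27,0],[0,0,0]],[[0.9,0.27,0],[0,0,0]],[[0.9,0.27,0],[0,0,0]],[[0.9,0.27,0],[0,0,0]],[[0.9,0.27,0],[0,0,0]],[[0.9,0.27,0],[0,0,0]],[[0.9,0.27,0],[0,0,0]],[[0.9,0.27,0],[0,0,0]],[[0.9,0.27,0],[0,0,0]],[[0.9,0.27,0],[0,0,0]],[[0.9,0.27,0],[0,0,0]],[[0.9,0.27,0],[0,0,0]],[[0.9,0.27,0],[0,0,0]],[[0.9,0.27,0],[0,0,0]],[[0.9,0.27,0],[0,0,0]],[[0.9,0.27,0],[0,0,0]]]'
python3 -c "
from st import *
print(rows([.554,.2275,.265]))"
```

```text
t: 13.33
tcp_pos: [0.5495, 0.1384, 0.2775]
tcp_rot: [-1.933, -2.473, 0.004]
force: [0.2, -0.9, -1.5]
grip_width: 0.135
finger_force: 30.0
t 13.3333 tcp [0.5495 0.1384 0.2775] xang 103.98 zt [-0.004  0.    -1.   ] F [ 0.2 -0.9 -1.5] tau [-0.09  0.05  0.03] q6 -0.12043788989366301 grip 0.135 30.0
[4.27 1.3  0.63]
```

```bash
python3 -m jog '[[[0.9,0.26,0.12],[0,0,0.2]],[[0.9,0.26,0.12],[0,0,0.2]],[[0.9,0.26,0.12],[0,0,0.2]],[[0.9,0.26,0.12],[0,0,0.2]],[[0.6,0.2,0.12],[0,0,0.2]],[[0,0,0],[0,0,0]],[[0,0,0],[0,0,0]],[[0,0,0],[0,0,0]]]'
python3 - <<'E'
from st import *
np.set_printoptions(precision=4,suppress=True)
P=[robot.camera("top"),robot.camera("side")]
for n in("screen_mid","bar","filter","lens","view","stand"):
    for p in P:print(n,[(np.round(b["pixel"],1).tolist(),round(b["confidence"],2)) for b in robot.tip_of(p,n)])
o=s["tcp_pos"]
print("pred screen mid",o+np.array([0,0,-.0135-.046]),[proj(p,o+np.array([0,0,-.0595])) for p in P])
c=lambda p,x,y:cv2.resize(p["pixels"][y:y+120,x:x+120],None,fx=5,fy=5,interpolation=cv2.INTER_CUBIC)
cv2.imwrite("pics/v1t.png",c(P[0],165,120));cv2.imwrite("pics/v1s.png",c(P[1],150,200))
E
```

```text
t: 14.0
tcp_pos: [0.5575, 0.2236, 0.2666]
tcp_rot: [-2.061, -2.37, 0.003]
force: [0.6, 0.0, -1.2]
grip_width: 0.135
finger_force: 30.0
t 14.0 tcp [0.5575 0.2236 0.2666] xang 98.0 zt [-0.002 -0.001 -1.   ] F [ 0.6  0.  -1.2] tau [-0.09  0.02 -0.01] q6 0.1264909874237521 grip 0.135 30.0
screen_mid [([422.9, 226.4], 0.96)]
screen_mid [([257.4, 252.3], 0.78), ([310.3, 137.4], 0.6), ([277.7, 235.9], 0.49)]
bar []
bar [([253.3, 225.1], 0.92), ([310.7, 117.5], 0.9)]
filter [([425.5, 223.5], 0.76), ([205.7, 192.4], 0.49)]
filter [([309.2, 128.7], 0.95), ([254.0, 232.4], 0.63)]
lens [([147.1, 136.5], 0.65), ([205.8, 152.5], 0.51)]
lens [([140.8, 333.4], 0.76), ([207.3, 223.8], 0.34)]
view [([203.2, 155.5], 0.45)]
view []
stand [([214.5, 158.1], 0.87), ([158.8, 141.4], 0.68), ([201.8, 155.6], 0.22)]
stand [([145.1, 375.6], 0.73), ([190.4, 317.2], 0.64)]
pred screen mid [0.5575 0.2236 0.2071] [array([[208.6185, 197.0517]]), array([[253.4505, 250.3124]])]
```

View pics/v1s.png

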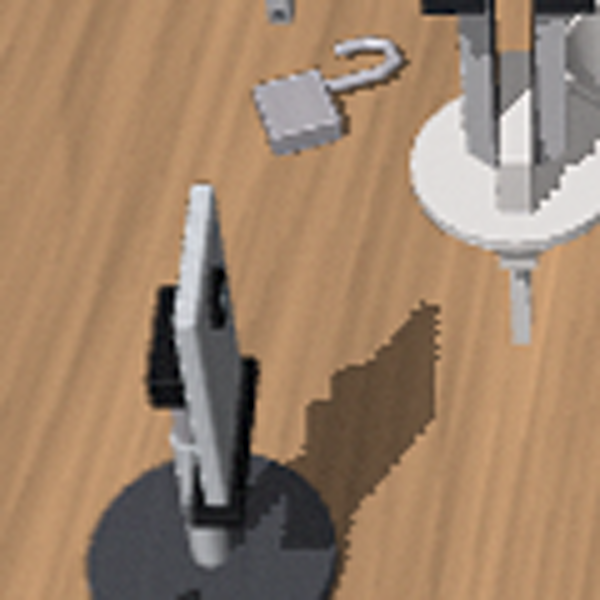

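View pics/v1t.png

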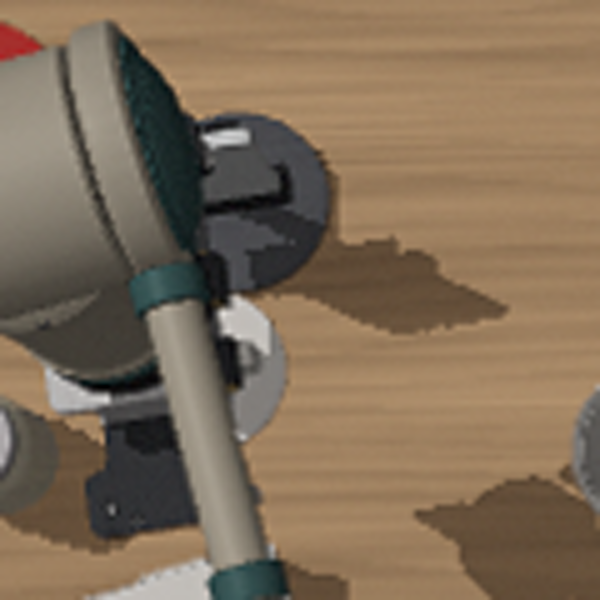

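```bash
python3 - <<'E'
from st import *
from scipy.optimize import least_squares
np.set_printoptions(precision=4,suppress=True)
t=robot.camera("top");sd=robot.camera("side")
T2=lambda x,y:(180+(x-300+.5)/5-.5,130+(y+.5)/5-.5)
S=lambda x,y:(150+(x+.5)/5-.5,200+(y+.5)/5-.5)
far=tri([(t,T2(476,94)),(sd,S(212,187))]);near=tri([(t,T2(340,113)),(sd,S(197,320))])
lens=tri([(t,T2(415,120)),(sd,S(217,295))])
print(far,near,lens,(far[0]+near[0])/2)
# fit: lens x,y,z,yaw ; points
def pts(v):
    x,y,z,a=v;L=np.array([x,y,z]);k=np.array([np.cos(a),np.sin(a),0]);w=np.array([-k[1],k[0],0])
    up=np.array([0,0,.028]);return np.array([L,L+up+.036*w,L+up-.036*w]),L-.023*k
def res(v,full=False):
    X,ax=pts(v);ax=ax.copy();ax[2]=.012
    r=[]
    for p,uv in((t,[T2(415,120),None,None,T2(463,152)]),(sd,[S(217,295),None,None,S(212,560)])):
        q=proj(p,np.vstack([X,ax]))
        # order of side corners: decide by y
        w=[1,2] if X[1][1]>X[2][1] else [2,1]
        ne,fa=((T2(340,113),T2(476,94)) if p is t else (S(197,320),S(212,187)))
        for i,u in((0,uv[0]),(w[0],ne),(w[1],fa),(3,uv[3])):r+=list(q[i]-np.array(u))
    return np.array(r)
f=least_squares(res,[.673,.243,.19,np.radians(187)],x_scale=[.01,.01,.01,.1],loss="soft_l1")
print(f.x,np.degrees(f.x[3]),res(f.x).reshape(-1,2))
a=f.x[3];L=f.x[:3];V=L+.12*np.array([np.cos(a),np.sin(a),0]);print("view",V)
o=s["tcp_pos"];xt=m[:,0]
b=o-[0,0,.0595]
for nm,X in(("near bottom",b+.022*xt*np.sign(xt[1])-[0,0,.028]),("mid",b)):print(nm,proj(sd,X),"seen bottom",S(521,344))
print("rows",rows(V+[0,0,.0595]))
E
```

```text
t 14.7 tcp [0.5583 0.2241 0.2675] xang 97.96 zt [ 0.  0. -1.] F [-0.8 -0.2 -1. ] tau [-0.03  0.08 -0.03] q6 0.12707353935803545 grip 0.137 30.0
(array([0.6829, 0.2071, 0.2093]), [0.0005515713151338505, 0.0005515713151335339]) (array([0.6726, 0.2764, 0.2134]), [0.0014426622029743547, 0.0014426622029742378]) (array([0.675 , 0.2426, 0.1867]), [0.0007026712809575498, 0.0007026712809572137]) [0.6777 0.2418 0.2114]
[0.6756 0.2425 0.1858 3.2977] 188.94231705090243 [[ 0.1376  0.1311]
 [-0.6002  1.5417]
 [-0.1648  0.4645]
 [-0.4416 -0.7436]
 [-0.5749  0.129 ]
 [ 0.3864  0.513 ]
 [ 0.3783 -1.5893]
 [-1.9004 -2.0014]]
view [0.557  0.2238 0.1858]
near bottom [[253.1188 268.2427]] seen bottom (253.8, 268.4)
mid [[252.9588 250.1665]] seen bottom (253.8, 268.4)
rows [-0.01 -0.07  1.11]
```

```bash
python3 -m jog '[[[0,-0.05,0.3],[0,0,0]],[[0,0,0.4],[0,0,0]],[[0,0,0.35],[0,0,0]],[[0,0,0],[0,0,0]],[[0,0,0],[0,0,0]],[[0,0,0],[0,0,0]],[[0,0,0],[0,0,0]]]'
python3 - <<'E'
from st import *
sd=robot.camera("side")
print(rows([.557,.2238,.2465]),proj(sd,s["tcp_pos"]-[0,0,.0595]))
cv2.imwrite("pics/v2s.png",cv2.resize(sd["pixels"][200:340,130:290],None,fx=5,fy=4.2,interpolation=cv2.INTER_CUBIC))
E
```

```text
t: 15.38
tcp_pos: [0.5575, 0.2241, 0.2467]
tcp_rot: [2.062, 2.37, 0.001]
force: [-0.2, 0.5, -1.6]
grip_width: 0.136
finger_force: 30.0
t 15.3833 tcp [0.5575 0.2241 0.2467] xang 97.97 zt [ 0.001  0.    -1.   ] F [-0.2  0.5 -1.6] tau [-0.04  0.05 -0.02] q6 0.12728394962383546 grip 0.136 30.0
[-0.01 -0.03  0.01] [[253.5889235  257.08328661]]
```

View pics/v2s.png

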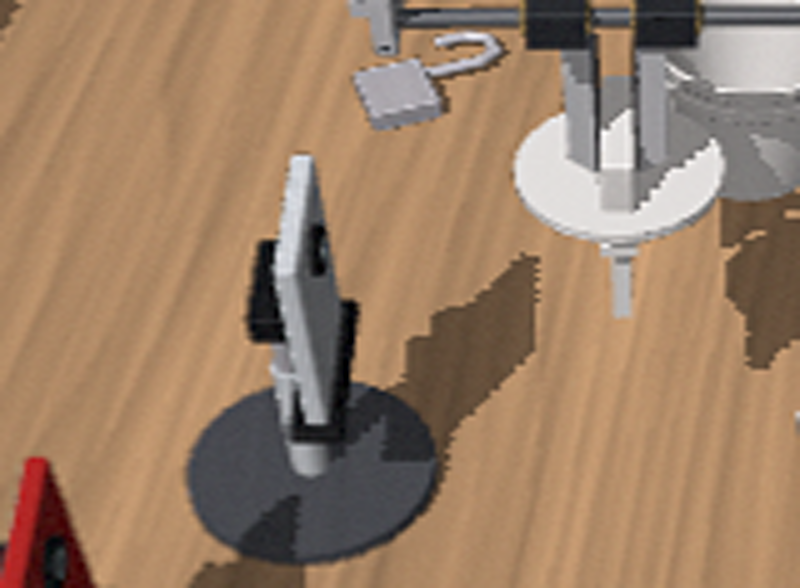

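The screen hangs edge-on at crop (622,285), level with the lens at (318,245), upright and in front of it. The phone is untouched, so I'm handing in.

```bash
python3 -c "
from plant import robot
print(robot.finish_job())"
```

```text
the job is handed in; nothing more can be done
None
```

I turned the white insert anticlockwise to its stop, lifted it out, and handed the job in at about 15.5 s with it held steady. By my measurements the middle of the screen is 12 cm in front of the lens, level and square to within a few millimetres and degrees; the result of the judging was not reported.

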